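Reset the trailing pointer of a peak-pressure gauge to zero

ROBOT

A 6-joint arm with a two-finger parallel gripper is mounted at the origin on the work surface. World frame = base frame: x ahead of the robot, y to its left, z up, the work surface at z = 0. Lengths are in m, angles in rad, forces in N, time in s.
With the tool pointing down it reaches from about 0.375 to 0.9 m from the base axis. Payload 3.1 kg.
Tool frame: the origin (TCP) lies midway between the tips of the shut fingers; the grasp point (between the pads) lies 19 mm behind it; z points along the fingers, y is the line along which they close (so a half turn about z gives the same grasp; the last joint's range is limited). The gripper opens to 85 mm and grips with 20 to 120 N. Pads are 22 mm wide; open, the fingers measure 114 mm over their backs; the gripper's body (76 mm by 85 mm) begins 54 mm behind the grasp point. The pads swing forward as they close: fully open they stand 13 mm farther back than shut.
Start: joints at [-0.178, 0.527, 1.433, -0, 1.181, -0.178], TCP at [0.625, 0, 0.231] pointing down, gripper open.
Joint ranges: [-3.08, 3.08], [-0.75, 2.2], [0.22, 2.44], [-1.43, 4.57], [0, 2.65], [-2.85, 2.85]. Speed limits (rad/s): [2.79, 2.79, 3.14, 3.14, 3.14, 3.14].

INTERFACE

Orientations are given as a unit quaternion [x, y, z, w].
In Python, from station import manip gives the robot as it stands.
- The arm moves only by the tool step_arm, never from a script. Its argument "targets" is text: rows parted by semicolons, each of 4 numbers parted by spaces: the shift along the tool's x, y, z in mm, then the turn about the tool's z in degrees. A call has 1 to 12 rows; each row is the pose to reach, as a shift and turn from the pose commanded when the call began, along the tool's axes at that moment; what a row does not reach only later rows make up. A row lasts 1/10 s, in which the tool goes at most 50 mm and 8.59 degrees, less where a joint would pass 70% of its speed; a pose out of reach is approached as far as the arm can. A call with a gripper value outside its range is refused whole. "gripper" is the closure, from 0 (fully open) to 1 (shut), set as the call begins (left out, the last holds). The fingers move at their own pace and stop on an object; "squeeze" is the grip in N (left out, the last holds). Time passes only in rows, so rows that repeat a pose let the fingers close. It gives the time, the measured TCP pose, the force, the opening and the grip force at its end, in the units of the state.
- manip.sense(): the state, without advancing time (a new reading comes with each control period).
- manip.snapshot(name): name is "scene" or "side" or "wrist"; returns the picture (384x512x3 uint8, red, green, blue); there is no depth.
- manip.get_calibration(name): a dict with "fov_y" (degrees; the focal length in pixels is half the picture's height over the tangent of half this angle, whatever the lens; pixels are square), "cx", "cy" (the principal point, pixels), "extrinsics" (4x4, takes a point from camera to world coordinates); the wrist camera has in their place "tool_from_camera" (4x4, takes a point from camera to tool coordinates, whose origin is the TCP and whose axes are the flange's). Camera axes: x right, y down, z forward; pixel columns grow to the right and rows downward; lengths in m; the calibration is good to about 2 mm. A picture is of the moment at which its call begins: read the wrist's pose just before it. get_calibration takes no time and is no camera call.
- manip.sign_off(): hands the job in; it is judged then, once.
Trained networks look in the newest picture that a camera, given by its name, has taken for a name from the list of things; names that differ only in an ending like _2 or _b are one class to them, and where a whole thing is asked for, a point or a joint stands for the part that bears it (a point fixed in the world has none). Each returns a list of dicts, best first, with "p" (0 to 1); they miss things now and then, are a little off and sometimes report something else, mostly with a low value. They report only what shows in the picture. A call takes as long as a camera call.
- manip.recognise(camera, query): "position" ([column, row] in pixels, amid what is visible of it).
- manip.masks_of(camera, query): "pixels" (384x512 bool, what is visible of it) and "position" ([column, row] in pixels, amid what is visible of it).
- manip.mark_of(camera, query): "position" ([column, row] in pixels: a listed point, or the origin of a listed thing).
The state is a dict: "t": time; "q": joint angles; "qd": joint speeds; "tau": joint torques, N m; "tcp_pos": TCP position; "tool_rot": TCP orientation; "force": force on the tool from outside, world axes, zero at the start; "ft_torque": the same for the moment, N m; "finger_gap": opening from 0.0 (shut) to 1.0 (fully open); "gripper_force": force on a finger pad.
Only numpy, scipy, OpenCV 4.12 (cv2) and the standard library are available. Lean on these libraries where they do the work, as an engineer would, in place of code of your own. Each camera call takes 0.05 s, during which the arm holds its last target. There are 200 camera calls.

TASK

Reset the peak-pressure gauge: turn the knob on its glass anticlockwise, as you face the dial, so that the brass finger under the glass pushes the black pointer down the scale until the pointer points at the broad zero bar. Then turn the knob back clockwise by a good eighth of a turn or more, so that the brass finger stands well clear and the pointer is left alone at zero; let go of the knob, and leave the things on the desk around it where they are.

Things in the scene. Friction and masses are not known exactly. Their poses are not given: they have to be found in the camera images.
- dial: White round dial of a steel gauge, 170 mm across, fixed to the desk, tilted back 35 deg from level. Origin: centre of the dial's surface, on the knob's axis, 105 mm above the desk. z: out of the dial along the knob's axis, 35 deg from vertical; x: up the dial; y: to the reader's left. Flat glass over it, outer face at z = 13 mm; the rim (radius 78 to 85 mm) ends at z = 15 mm.
- zero_bar (a point): The zero of the scale: the one broad black bar (6 mm wide, 20 mm long), at the reader's lower left; this point is its middle, 62 mm from the dial's centre, in direction (-0.707, 0.707, 0) of the dial. The other marks are thin ticks 10 deg apart over 270 deg. Readings rise clockwise as seen by the reader.
- knob_grip (a point): Grip point of the round black fluted knob in the middle of the glass: on its axis, at dial z = 37 mm, axes as the dial's. Knob 28 mm across, from dial z = 15 to 50 mm, free room all round. Grip with the fingers along the dial's z axis, closing in any direction across it. It turns about that axis with steady friction of about 0.05 N m and stays where left; it can turn over one full turn.
- knob (a joint): Angle (rad) of the knob and the brass finger it carries under the glass (34 mm long, 4.4 mm wide). 0: finger along the zero bar; grows clockwise. Starts at 2.4 to 3.2, clockwise of the pointer. It turns freely until the finger meets the pin on the pointer, where this value is about 0.14 above the pointer's; turned on anticlockwise it pushes the pointer along; turned back it leaves the pointer standing.
- pointer (a joint): Angle (rad) of the black pointer under the glass (67 mm long, 5 mm wide, thin end, short wide tail, upright steel pin 28 mm from the axis). 0: at the zero bar; grows clockwise. Starts at 0.9 to 1.8; light friction keeps it where left; range -0.6 to 4.9. If pushed too far, the finger must go nearly a whole turn clockwise to push it back from the other side.
- finger_tip (a point): Point on the brass finger under the glass, 33 mm from the axis, at its end.
- pointer_pin (a point): Point on the middle line of the pointer, 33 mm from the axis.
- wrench: Bystander: steel open-ended wrench lying flat, 170 mm long. Origin under its middle, x along it.
- mouse: Bystander: black computer mouse, 105 x 60 x 35 mm. Origin under its middle, x along it.
- penpot: Bystander: open square dark metal pen pot, 75 x 75 x 95 mm, with an eraser and a pen (up to 145 mm high) in it. Origin under its middle.

How it is judged:
By the outcome, as a careful person would: the job done as asked, in the order asked, and still so for the second after the job is handed in, with the robot touching nothing.
It also fails if it takes over 48 s, if anything falls off the work surface, if the arm or the gripper's body presses on something with over 40 N, if the wrist force passes 120 N, or if a joint passes its speed limit or range.

## Working session

There is one attempt and no reset: what is moved stays moved. The work goes in short steps, Python scripts to look and compute and a tool call to move; the robot and the scene stay as the last step left them, time stands still between calls to the robot, and variables do not carry over. Pictures are saved under pics/ and viewed, at most 10 in all, crops included, and the job is handed in when it is done.

Besides the shell and the picture viewer there is one more tool, called after ">>>" by a JSON object that holds its "op" and its "data". step_arm: Moves the arm, as the interface text tells. Its arguments: {"type":"object","properties":{"targets":{"type":"string"},"gripper":{"type":"number"},"squeeze":{"type":"number"}},"required":["targets"]}

```bash
mkdir -p pics; cat > h.py <<'E'
import numpy as np, cv2
from scipy.spatial.transform import Rotation as R
from station import manip
def cam(n,s=None):
    c=manip.get_calibration(n); f=192/np.tan(np.radians(c['fov_y'])/2)
    if 'extrinsics' in c: E=np.array(c['extrinsics'])
    else:
        T=np.eye(4);T[:3,:3]=R.from_quat(s['tool_rot']).as_matrix();T[:3,3]=s['tcp_pos'];E=T@np.array(c['tool_from_camera'])
    return f,c['cx'],c['cy'],E
def ray(C,p):
    f,cx,cy,E=C; d=E[:3,:3]@np.array([(p[0]-cx)/f,(p[1]-cy)/f,1]); return E[:3,3],d/np.linalg.norm(d)
def proj(C,X):
    f,cx,cy,E=C; q=E[:3,:3].T@(np.array(X)-E[:3,3]); return np.array([f*q[0]/q[2]+cx,f*q[1]/q[2]+cy])
def tri(rs):
    A=0;b=0
    for o,d in rs:
        P=np.eye(3)-np.outer(d,d);A=A+P;b=b+P@o
    return np.linalg.solve(A,b)
def save(n,im): cv2.imwrite('pics/'+n+'.png',im[...,::-1])
E
python3 - <<'E'
from h import *
np.set_printoptions(precision=4,suppress=True)
C={};ims=[]
for n in ('scene','side'):
    C[n]=cam(n); im=manip.snapshot(n);ims.append(im)
    print(n,C[n][3][:3,3],C[n][3][:3,2])
P={}
for q in ('dial','knob_grip','zero_bar','finger_tip','pointer_pin','wrench','mouse','penpot'):
    for n in C:
        r=manip.mark_of(n,q)
        if r: P.setdefault(q,{})[n]=r[0]['position']; print(q,n,r[0]['position'],round(r[0]['p'],2))
    if len(P.get(q,{}))==2: print('  ',q,tri([ray(C[n],P[q][n]) for n in C]))
save('a',np.vstack([i for i in ims])[:, :]); 
print(manip.sense())
E
python3 -c "
import cv2;a=cv2.imread('pics/a.png');import numpy as np
cv2.imwrite('pics/b.png',cv2.resize(np.hstack([a[:384],a[384:]]),(800,300)))"
```

```text
scene [ 0.8008 -0.4765  0.8428] [-0.2899  0.5005 -0.8158]
side [0.3299 0.8694 0.9496] [ 0.1414 -0.7133 -0.6865]
dial scene [294.1, 174.6] 0.59
dial side [209.0, 209.8] 0.63
   dial [0.5851 0.0827 0.104 ]
knob_grip scene [288.9, 167.8] 0.81
zero_bar side [225.7, 226.0] 0.69
finger_tip scene [302.1, 174.1] 0.7
finger_tip side [200.9, 204.3] 0.68
   finger_tip [0.6071 0.0825 0.1199]
wrench scene [156.8, 313.9] 0.61
wrench side [219.1, 200.8] 0.69
   wrench [ 0.5319 -0.2983 -0.1316]
mouse scene [331.0, 145.0] 0.88
mouse side [178.6, 312.3] 0.76
   mouse [ 0.6017  0.3363 -0.0045]
penpot scene [156.7, 312.5] 0.72
penpot side [226.9, 333.5] 0.9
   penpot [ 0.3948 -0.1543 -0.6313]
{'t': 0.9, 'q': array([-0.1785,  0.5275,  1.4327, -0.    ,  1.1814, -0.1785]), 'qd': array([ 0.0002, -0.0007,  0.0004,  0.0005, -0.0002, -0.0016]), 'tau': array([ -0.0001, -44.2311, -17.8423,  -0.0003,   0.0007,   0.    ]), 'tcp_pos': array([0.625 , 0.    , 0.2313]), 'tool_rot': array([ 0.7071,  0.7071, -0.    ,  0.    ]), 'force': array([ 0.3495, -0.2231,  0.7109]), 'ft_torque': array([ 0.0347, -0.0082,  0.0704]), 'gripper_force': 0.0, 'finger_gap': 1.001651867503458}
```

View pics/b.png

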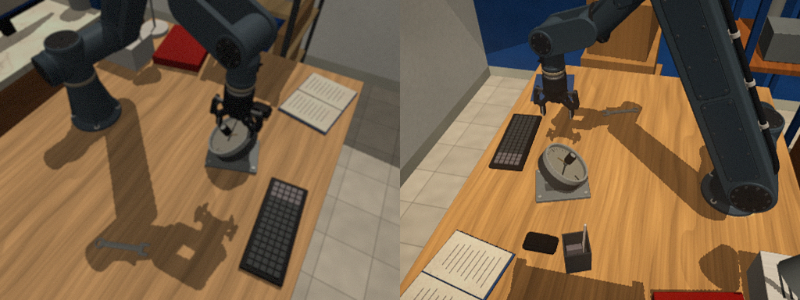

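```bash
python3 - <<'E'
from h import *
a=cv2.imread('pics/a.png');s=a[:384];d=a[384:]
A=cv2.resize(s[120:240,230:350],(400,400),interpolation=cv2.INTER_CUBIC)
B=cv2.resize(d[150:270,150:270],(400,400),interpolation=cv2.INTER_CUBIC)
cv2.imwrite('pics/c.png',np.hstack([A,B]))
E
```

```text
(no output)
```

View pics/c.png

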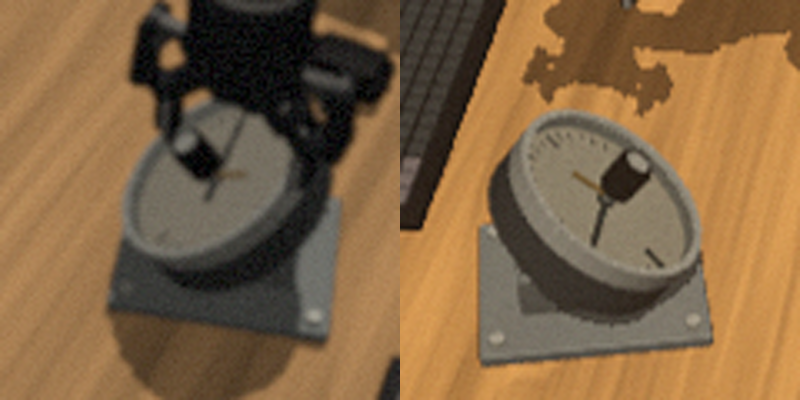

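```bash
cat >> h.py <<'E'
def dialR(h):  # z leans 35deg toward heading h
    t=np.radians(35); hh=np.array([np.cos(h),np.sin(h),0]); up=np.array([0,0,1.])
    z=up*np.cos(t)+hh*np.sin(t); x=up*np.sin(t)-hh*np.cos(t); return np.c_[x,np.cross(z,x),z]
ZB=np.array([-.707,.707,0])*.062
def pt(p,l): return np.array([p[0],p[1],.105])+dialR(p[2])@np.array(l)
E
python3 - <<'E'
from h import *
from scipy.optimize import least_squares
C={n:cam(n) for n in('scene','side')}
ob=[('side',ZB,(226.2,226.7)),('side',[0,0,.05],(221.4,198.9)),('side',[0,0,0],(209.5,210)),('scene',[0,0,.05],(286.1,161.4)),('scene',[0,0,0],(293.8,174.8)),('scene',[0,0,.037],(288.9,167.8))]
f=lambda p:np.concatenate([proj(C[n],pt(p,l))-o for n,l,o in ob])
for h0 in(3.1,-2,2):
    r=least_squares(f,[.585,.083,h0]);print(r.x,r.cost)
print(r.fun.reshape(-1,2).round(1)); print(pt(r.x,[0,0,.037]),dialR(r.x[2])[:,1])
E
```

```text
[0.58409103 0.08377113 3.47254087] 6.232349966114411
[ 0.58409103  0.08377113 -2.81064444] 6.232349966114362
[0.58409103 0.08377113 3.47254087] 6.232349966114381
[[-0.6  0.2]
 [-0.7 -1. ]
 [ 1.  -0.3]
 [-0.6  1.4]
 [ 1.4 -0.7]
 [-0.8 -1.9]]
[0.56402034 0.07687515 0.13530863] [-3.24939935e-01  9.45734655e-01 -2.77555756e-17]
```

>>> {"op": "step_arm", "data": {"targets": "30 -26 -12 8; 60 -52 -24 16; 75 -66 -29 24; 75 -66 -29 32; 75 -66 -29 40; 75 -66 -29 48; 75 -66 -29 56; 75 -66 -29 64; 75 -66 -29 71; 75 -66 -29 71; 75 -66 -29 71", "gripper": 0.35, "squeeze": 40}}

```text
t: 2.0
tcp_pos: [0.559, 0.075, 0.2604]
tool_rot: [0.986, 0.166, 0.0, 0.0]
force: [-0.4, -0.2, -0.9]
finger_gap: 0.647
gripper_force: 0.0
```

```bash
python3 - <<'E'
from h import *
s=manip.sense();C=cam('wrist',s);im=manip.snapshot('wrist')
print(s['tcp_pos'],s['q'].round(2),s['finger_gap'],R.from_quat(s['tool_rot']).as_matrix().round(3))
print(C[3].round(3))
p=[.5841,.0838,3.4725]
for q,l in (('dial',[0,0,0]),('knob_grip',[0,0,.037]),('zero_bar',ZB)):
    print(q,[(x['position'],round(x['p'],2)) for x in manip.mark_of('wrist',q)[:2]],proj(C,pt(p,l)).round(1))
for q in('finger_tip','pointer_pin'): print(q,[(x['position'],round(x['p'],2)) for x in manip.mark_of('wrist',q)[:2]])
save('d',cv2.resize(im,(768,576)));np.save('w.npy',im)
E
```

```text
[0.55898813 0.07503097 0.26038203] [-0.06  0.41  1.55  0.    1.18  1.17] 0.6465774476341509 [[ 0.945  0.328  0.   ]
 [ 0.328 -0.945 -0.   ]
 [ 0.     0.    -1.   ]]
[[ 0.328 -0.894 -0.307  0.638]
 [-0.945 -0.31  -0.108  0.104]
 [ 0.001  0.325 -0.946  0.403]
 [ 0.     0.     0.     1.   ]]
dial [([254.1, 151.0], 0.77)] [255.8 146.8]
knob_grip [([252.0, 173.6], 0.67)] [255.8 173.9]
zero_bar [([219.0, 174.0], 0.7)] [219.  172.5]
finger_tip [([251.8, 174.7], 0.31)]
pointer_pin []
```

View pics/d.png

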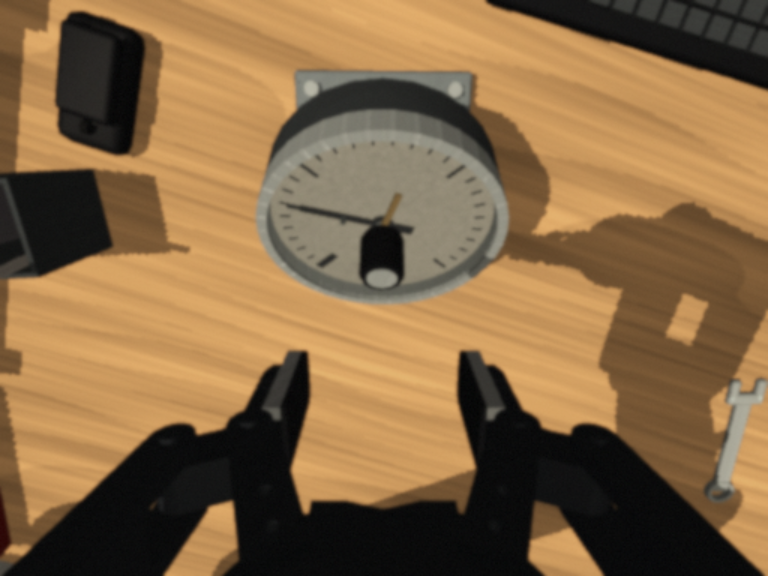

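```bash
cat >> h.py <<'E'
def ang(C,p,px,zl):
    o,d=ray(C,px);Rm=dialR(p[2]);n=Rm[:,2];c=pt(p,[0,0,zl]);X=Rm.T@(o+d*(n@(c-o))/(n@d)-c)
    a=np.arctan2(X[1],X[0]) # 0 = up, + = left(ccw)
    return np.mod(3*np.pi/4-a+.8,2*np.pi)-.8, np.hypot(X[0],X[1])
E
python3 - <<'E'
from h import *
from scipy.optimize import least_squares
s=manip.sense();C={'wrist':cam('wrist',s),'scene':cam('scene'),'side':cam('side')}
ob=[('side',ZB,(226.2,226.7)),('side',[0,0,.05],(221.4,198.9)),('scene',[0,0,.05],(286.1,161.4)),('scene',[0,0,.037],(288.9,167.8)),
('wrist',ZB,(219,173.5)),('wrist',[0,0,.05],(254,185.3)),('wrist',[.062*.707,.062*.707,0],(206,113.5)),('wrist',[.062*.707,-.062*.707,0],(304,114.5))]
f=lambda p:np.concatenate([proj(C[n],pt(p,l))-o for n,l,o in ob])
r=least_squares(f,[.585,.083,3.4]);p=r.x;print(p,r.cost,r.fun.reshape(-1,2).round(1).tolist(),pt(p,[0,0,.046]))
for nm,px,z in(('pointer',(188.7,136.7),.004),('finger',(266,130.7),.008),('zero',(219,173.5),0)): print(nm,ang(C['wrist'],p,px,z))
E
```

```text
[0.58362437 0.08461039 3.47114085] 12.73819455743173 [[-0.5, 0.5], [-0.6, -0.8], [-0.6, 1.2], [-0.8, -2.2], [-0.8, -0.8], [0.8, -0.7], [2.6, 0.8], [-2.6, 0.0]] [0.55865964 0.07607195 0.14268099]
pointer (np.float64(1.0588273870516627), np.float64(0.06932636443530463))
finger (np.float64(2.690537715240832), np.float64(0.03253818818512061))
zero (np.float64(-0.02702118352624927), np.float64(0.06256631401219781))
```

>>> {"op": "step_arm", "data": {"targets": "0 -1 30 8; 0 -1 60 16; 0 -1 90 24; 0 -1 115 30; 0 -1 130 30; 0 -1 134 30; 0 -1 134 30; 0 -1 134 30"}}

```text
t: 3.1
tcp_pos: [0.5595, 0.0759, 0.1272]
tool_rot: [0.995, -0.096, 0.001, -0.0]
force: [0.7, -0.6, -0.2]
finger_gap: 0.652
gripper_force: 0.0
```

>>> {"op": "step_arm", "data": {"targets": "0 0 0 0; 0 0 0 0; 0 0 0 0; 0 0 0 0; 0 0 0 0", "gripper": 1, "squeeze": 30}}

```text
t: 3.6
tcp_pos: [0.5598, 0.0778, 0.1281]
tool_rot: [0.995, -0.096, 0.002, -0.002]
force: [-0.3, 6.0, 4.7]
finger_gap: 0.356
gripper_force: 28.7
```

>>> {"op": "step_arm", "data": {"targets": "0 0 0 -5; 0 0 0 -10; 0 0 0 -15; 0 0 0 -20; 0 0 0 -25; 0 0 0 -30; 0 0 0 -36; 0 0 0 -42; 0 0 0 -48; 0 0 0 -54; 0 0 0 -60; 0 0 0 -60"}}

```text
t: 4.8
tcp_pos: [0.5591, 0.0737, 0.1302]
tool_rot: [0.91, 0.416, 0.0, 0.003]
force: [-6.7, -6.0, 18.1]
finger_gap: 0.311
gripper_force: 77.8
```

```bash
python3 - <<'E'
from h import *
s=manip.sense();print(s['force'],s['ft_torque'],s['finger_gap'])
a=manip.snapshot('side');b=manip.snapshot('wrist');c=manip.snapshot('scene')
for n in('side','wrist','scene'):
  for q in('finger_tip','pointer_pin'): print(n,q,[(x['position'],round(x['p'],2)) for x in manip.mark_of(n,q)[:2]])
A=cv2.resize(a[150:270,150:270],(400,400),interpolation=cv2.INTER_CUBIC)
save('e',np.hstack([A,cv2.resize(b[80:230,160:310],(400,400),interpolation=cv2.INTER_CUBIC)]))
E
```

```text
[-6.74306991 -6.0196641  18.10006318] [-1.62480777  0.63722535 -0.44073768] 0.31126755586036203
side finger_tip [([200.2, 211.4], 0.53)]
side pointer_pin []
wrist finger_tip []
wrist pointer_pin []
scene finger_tip [([302.3, 167.3], 0.5)]
scene pointer_pin []
```

View pics/e.png

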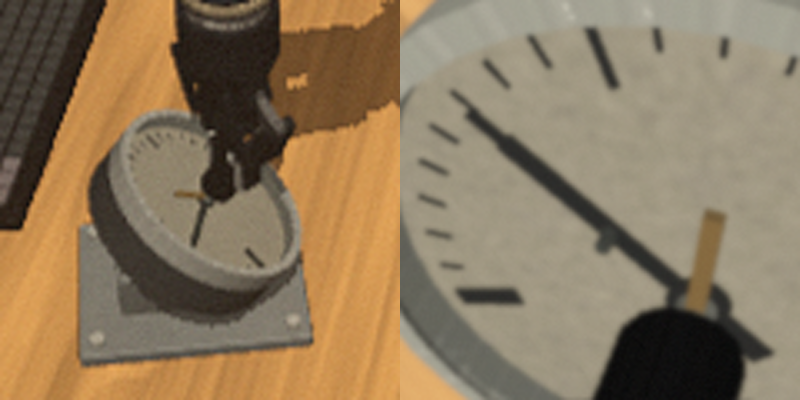

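```bash
cat >> h.py <<'E'
P0=[.5836,.0846,3.4711]
E
python3 - <<'E'
from h import *
C=cam('wrist',manip.sense())
for px,z in(((277.8,159.9),.008),((179.9,114.5),.004),((160+92*.375,80+296*.375),0)): print(ang(C,P0,px,z))
E
```

```text
(np.float64(1.97278626847515), np.float64(0.03514728633678829))
(np.float64(1.0928246644553319), np.float64(0.07205654766677055))
(np.float64(-0.014938675336715335), np.float64(0.06266656491293084))
```

>>> {"op": "step_arm", "data": {"targets": "0 0 0 0; 0 0 0 0; 0 0 0 0; 0 0 0 8; 0 0 0 16; 0 0 0 24; 0 0 0 32; 0 0 0 40; 0 0 0 48; 0 0 0 56; 0 0 0 62; 0 0 0 62", "gripper": 0.35}}

```text
t: 6.45
tcp_pos: [0.5586, 0.0762, 0.1259]
tool_rot: [0.994, -0.113, -0.0, -0.0]
force: [-0.2, 0.5, 0.6]
finger_gap: 0.65
gripper_force: 0.0
```

>>> {"op": "step_arm", "data": {"targets": "0 0 0 0; 0 0 0 0; 0 0 0 0; 0 0 0 0", "gripper": 1}}

```text
t: 6.85
tcp_pos: [0.5592, 0.0782, 0.1268]
tool_rot: [0.994, -0.113, 0.001, -0.002]
force: [0.7, 6.3, 1.6]
finger_gap: 0.36
gripper_force: 28.6
```

>>> {"op": "step_arm", "data": {"targets": "0 0 0 -5; 0 0 0 -10; 0 0 0 -15; 0 0 0 -20; 0 0 0 -25; 0 0 0 -31; 0 0 0 -37; 0 0 0 -43; 0 0 0 -49; 0 0 0 -55; 0 0 0 -62; 0 0 0 -62"}}

```text
t: 8.05
tcp_pos: [0.5594, 0.073, 0.1287]
tool_rot: [0.909, 0.416, 0.0, 0.003]
force: [-6.7, -7.3, 13.8]
finger_gap: 0.316
gripper_force: 82.8
```

>>> {"op": "step_arm", "data": {"targets": "0 0 0 0; 0 0 0 0; 0 0 0 0; 0 0 0 8; 0 0 0 16; 0 0 0 24; 0 0 0 32; 0 0 0 40; 0 0 0 48; 0 0 0 56; 0 0 0 62; 0 0 0 62", "gripper": 0.35}}

```text
t: 9.25
tcp_pos: [0.5586, 0.0763, 0.1258]
tool_rot: [0.994, -0.113, -0.0, -0.0]
force: [0.5, 0.1, 0.2]
finger_gap: 0.65
gripper_force: 0.0
```

```bash
python3 - <<'E'
from h import *
s=manip.sense();print(s['t'],s['tcp_pos'],s['tool_rot'],s['finger_gap'])
b=manip.snapshot('wrist')
for q in('finger_tip','pointer_pin'): print(q,[(x['position'],round(x['p'],2)) for x in manip.mark_of('wrist',q)[:2]])
save('f',cv2.resize(b[60:260,160:360],(600,600),interpolation=cv2.INTER_CUBIC))
E
```

```text
9.25 [0.55855055 0.07632437 0.12578185] [ 9.93629038e-01 -1.12699568e-01 -3.71009220e-04 -6.11747908e-05] 0.650113196254188
finger_tip []
pointer_pin []
```

View pics/f.png

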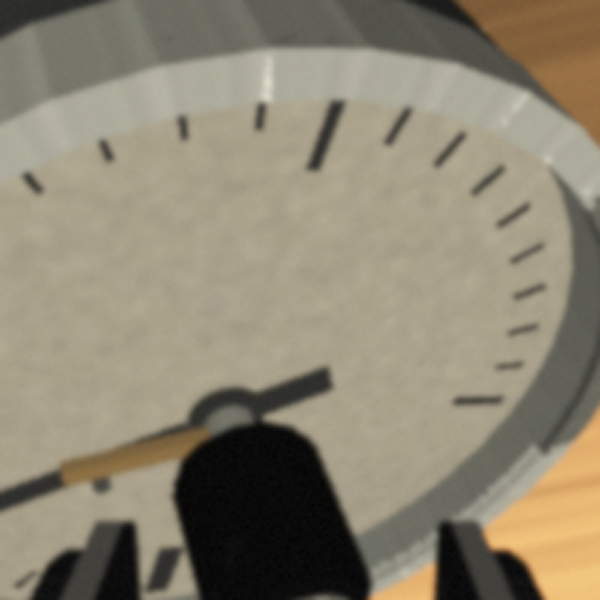

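```bash
python3 - <<'E'
from h import *
C=cam('wrist',manip.sense())
print(ang(C,P0,(160+65/3,60+473/3),.008),ang(C,P0,(160+5/3,60+498/3),.004),ang(C,P0,(160+165/3,60+570/3),.0))
E
```

```text
(np.float64(1.2574993012246132), np.float64(0.03382780217114974)) (np.float64(1.0738443524238108), np.float64(0.047795420688716034)) (np.float64(-0.01719044667662839), np.float64(0.06541069981222924))
```

>>> {"op": "step_arm", "data": {"targets": "0 0 0 0; 0 0 0 0; 0 0 0 0; 0 0 0 0", "gripper": 1}}

```text
t: 9.8
tcp_pos: [0.5593, 0.0782, 0.127]
tool_rot: [0.994, -0.113, 0.001, -0.002]
force: [0.4, 6.7, 2.3]
finger_gap: 0.356
gripper_force: 28.6
```

>>> {"op": "step_arm", "data": {"targets": "0 0 0 -5; 0 0 0 -10; 0 0 0 -15; 0 0 0 -20; 0 0 0 -25; 0 0 0 -31; 0 0 0 -37; 0 0 0 -43; 0 0 0 -49; 0 0 0 -55; 0 0 0 -62; 0 0 0 -62"}}

```text
t: 11.0
tcp_pos: [0.5588, 0.0731, 0.1291]
tool_rot: [0.909, 0.416, -0.001, 0.003]
force: [-6.7, -7.8, 17.3]
finger_gap: 0.316
gripper_force: 80.8
```

>>> {"op": "step_arm", "data": {"targets": "0 0 0 0; 0 0 0 0; 0 0 0 0; 0 0 0 8; 0 0 0 16; 0 0 0 24; 0 0 0 32; 0 0 0 40; 0 0 0 48; 0 0 0 52; 0 0 0 52; 0 0 0 52", "gripper": 0.35}}

```text
t: 12.2
tcp_pos: [0.5586, 0.0762, 0.1259]
tool_rot: [1.0, -0.025, -0.0, -0.0]
force: [1.0, -0.5, -0.0]
finger_gap: 0.652
gripper_force: 0.0
```

>>> {"op": "step_arm", "data": {"targets": "0 0 0 0; 0 0 0 0; 0 0 0 0; 0 0 0 0", "gripper": 1}}

```text
t: 12.6
tcp_pos: [0.5587, 0.0775, 0.1267]
tool_rot: [1.0, -0.026, 0.0, -0.001]
force: [0.0, 4.6, 2.3]
finger_gap: 0.34
gripper_force: 29.0
```

>>> {"op": "step_arm", "data": {"targets": "0 0 0 -4; 0 0 0 -8; 0 0 0 -12; 0 0 0 -16; 0 0 0 -20; 0 0 0 -22; 0 0 0 -22"}}

```text
t: 13.3
tcp_pos: [0.5596, 0.0762, 0.1263]
tool_rot: [0.986, 0.165, 0.001, 0.0]
force: [2.3, 2.6, -3.0]
finger_gap: 0.316
gripper_force: 30.6
```

```bash
python3 - <<'E'
from h import *
s=manip.sense();print(s['t'],s['tcp_pos'],s['tool_rot'],s['finger_gap'])
b=manip.snapshot('wrist');d=manip.snapshot('side')
A=cv2.resize(d[185:245,180:240],(300,300),interpolation=cv2.INTER_CUBIC)
B=cv2.resize(b[80:280,110:276],(498,600),interpolation=cv2.INTER_CUBIC)
save('g',np.hstack([B,np.vstack([A,A])]))
C=cam('wrist',s)
print('zero at',(proj(C,pt(P0,ZB))-[110,80])*3)
E
```

```text
13.3 [0.55963686 0.07619373 0.12632642] [9.86311505e-01 1.64888508e-01 1.18078742e-03 1.48193948e-05] 0.31640037159910894
zero at [261.90407756 432.06256948]
```

View pics/g.png

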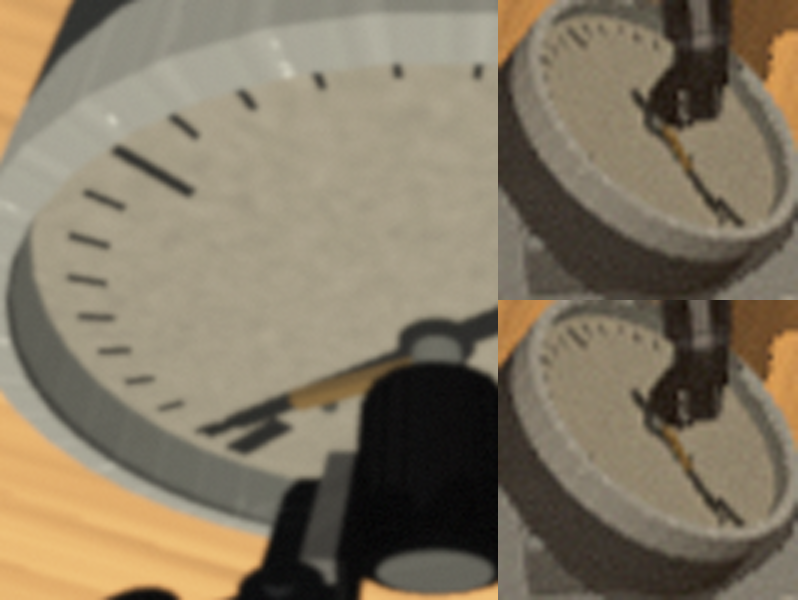

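```bash
cat > m.py <<'E'
from h import *
import sys
C=cam('wrist',manip.sense())
v=list(map(float,sys.argv[1:]))
for x,y,z in zip(v[::3],v[1::3],v[2::3]): print(ang(C,P0,(110+x/3,80+y/3),z/1000))
E
python3 m.py 205 431 4 226 423 4 260 437 0 172 405 0 296 400 8
```

```text
(np.float64(0.21169338647677183), np.float64(0.06621614386412968))
(np.float64(0.21384915498600288), np.float64(0.059251722244334254))
(np.float64(-0.018042694888813493), np.float64(0.06441904263256333))
(np.float64(0.33287089523136393), np.float64(0.06990862602469272))
(np.float64(0.3368483347904023), np.float64(0.03411077923755109))
```

>>> {"op": "step_arm", "data": {"targets": "0 0 0 -4; 0 0 0 -8; 0 0 0 -11; 0 0 0 -13; 0 0 0 -13; 0 0 0 -13"}}

```text
t: 14.0
tcp_pos: [0.5592, 0.075, 0.1271]
tool_rot: [0.961, 0.275, 0.0, 0.001]
force: [-1.4, -2.9, 5.4]
finger_gap: 0.315
gripper_force: 50.8
```

```bash
python3 - <<'E'
from h import *
s=manip.sense();print(s['t'])
b=manip.snapshot('wrist')
save('i',cv2.resize(b[80:280,110:276],(498,600),interpolation=cv2.INTER_CUBIC))
E
```

```text
14.0
```

View pics/i.png

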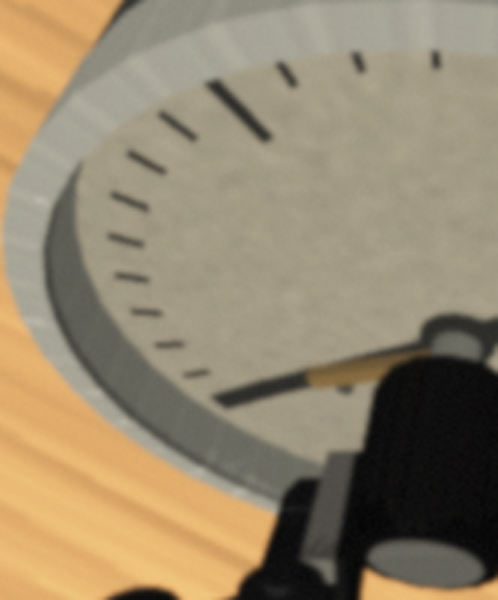

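```bash
python3 m.py 222 401 0 310 380 8 198 374 0 169 345 0; python3 - <<'E'
from h import *
C=cam('wrist',manip.sense())
for a in(-.016,.016+-.032+.1):
  for r,z in((.052,0),(.072,0),(.052,.004),(.067,.004)):
    t=3*np.pi/4-a; print(a,r,z,((proj(C,pt(P0,[r*np.cos(t),r*np.sin(t),z]))-[110,80])*3).round(0))
E
python3 - <<'E'
import cv2
a=cv2.imread('pics/i.png')[340:430,180:330]
cv2.imwrite('pics/j.png',cv2.resize(a,(750,450),interpolation=cv2.INTER_CUBIC))
E
```

```text
(np.float64(-0.013153870351819474), np.float64(0.07311693677546))
(np.float64(0.18134753573769036), np.float64(0.03512332033843579))
(np.float64(0.15402985278121362), np.float64(0.07022160769583326))
(np.float64(0.32811775254172426), np.float64(0.07023354874012684))
-0.016 0.052 0 [282. 383.]
-0.016 0.072 0 [226. 400.]
-0.016 0.052 0.004 [278. 397.]
-0.016 0.067 0.004 [235. 410.]
0.084 0.052 0 [268. 372.]
0.084 0.072 0 [206. 386.]
0.084 0.052 0.004 [264. 386.]
0.084 0.067 0.004 [216. 396.]
```

View pics/j.png

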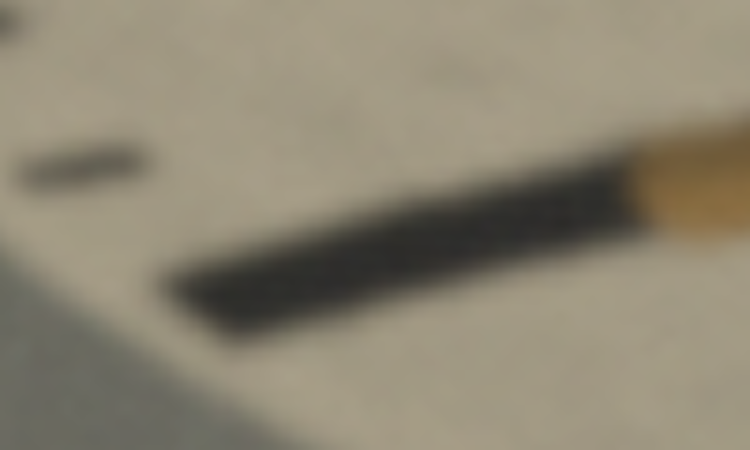

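```bash
cat > fin.py <<'E'
from h import *
s=manip.sense();C=cam('wrist',s);b=manip.snapshot('wrist')
h=cv2.cvtColor(b,cv2.COLOR_RGB2HSV)
Y,X=np.mgrid[:384,:512]
m=(h[...,1]>90)&(h[...,0]>8)&(h[...,0]<28)
A=[];
for x,y in zip(X[m],Y[m]):
    a,r=ang(C,P0,(x,y),.008)
    if .022<r<.033: A.append(a)
print(s['t'],len(A),'finger',np.mean(A)+.016,'-> pointer',np.mean(A)+.016-.14)
E
python3 fin.py
```

```text
14.05 116 finger 0.23133117243769347 -> pointer 0.09133117243769345
```

>>> {"op": "step_arm", "data": {"targets": "0 0 0 -2; 0 0 0 -4; 0 0 0 -4; 0 0 0 -4"}}

```text
t: 14.5
tcp_pos: [0.5596, 0.0744, 0.1272]
tool_rot: [0.951, 0.308, 0.001, 0.002]
force: [-0.8, -4.0, 5.2]
finger_gap: 0.317
gripper_force: 58.6
```

```bash
python3 fin.py
```

```text
14.5 106 finger 0.1724025075010619 -> pointer 0.032402507501061883
```

>>> {"op": "step_arm", "data": {"targets": "0 0 0 5; 0 0 0 10; 0 0 0 15; 0 0 0 20; 0 0 0 25; 0 0 0 30; 0 0 0 35; 0 0 0 40; 0 0 0 45; 0 0 0 50; 0 0 0 52; 0 0 0 52"}}

```text
t: 15.75
tcp_pos: [0.5547, 0.0793, 0.1292]
tool_rot: [0.99, -0.139, -0.004, -0.002]
force: [-11.0, 7.5, 25.5]
finger_gap: 0.317
gripper_force: 81.0
```

>>> {"op": "step_arm", "data": {"targets": "0 0 0 0; 0 0 0 0; 0 0 0 0; 0 0 -30 0; 0 0 -70 0; 0 0 -110 0; 0 0 -140 0; 0 0 -140 -8; 0 0 -140 -16; 0 0 -140 -24; 0 0 -140 -31; 0 0 -140 -31", "gripper": 0.35}}

```text
t: 16.95
tcp_pos: [0.5584, 0.0757, 0.2655]
tool_rot: [0.991, 0.13, -0.001, -0.0]
force: [-0.1, 0.3, -1.2]
finger_gap: 0.649
gripper_force: 0.0
```

>>> {"op": "step_arm", "data": {"targets": "-30 0 0 0; -60 0 -20 0; -90 0 -30 0; -120 0 -30 0; -120 0 -30 0; -120 0 -30 0"}}

```text
t: 17.55
tcp_pos: [0.4429, 0.0447, 0.2964]
tool_rot: [0.992, 0.129, 0.0, 0.0]
force: [-0.3, 0.3, -0.9]
finger_gap: 0.652
gripper_force: 0.0
```

```bash
python3 - <<'E'
from h import *
s=manip.sense();C=cam('wrist',s);b=manip.snapshot('wrist')
v=C[3][:3,3]-pt(P0,[0,0,0]);print(s['t'],s['tcp_pos'],'view in dial',dialR(P0[2]).T@v)
# rectify dial plane z=0 to 600x600, 150mm
src=[];dst=[]
for x,y in((.07,.07),(.07,-.07),(-.07,-.07),(-.07,.07)):
    src.append(proj(C,pt(P0,[x,y,0])));dst.append((300-y*4000,300-x*4000))
H=cv2.getPerspectiveTransform(np.float32(src),np.float32(dst))
save('k',cv2.warpPerspective(b,H,(600,600),flags=cv2.INTER_CUBIC))
E
```

```text
17.55 [0.44286799 0.04471682 0.2963837 ] view in dial [0.14077296 0.00296798 0.3097511 ]
```

View pics/k.png

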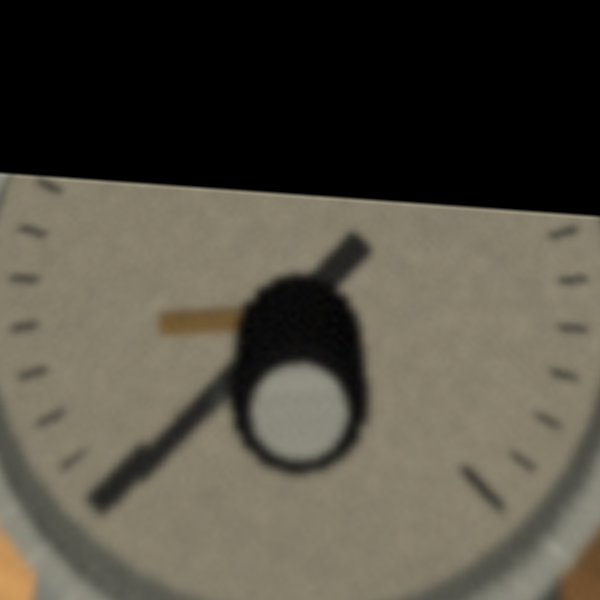

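```bash
cat > pol.py <<'E'
from h import *
from scipy.optimize import least_squares
s=manip.sense();C=cam('wrist',s);g=cv2.cvtColor(manip.snapshot('wrist'),cv2.COLOR_RGB2GRAY).astype(np.float32)
def prof(p,r,al,z):
    P=np.array([proj(C,pt(p,[r*np.cos(3*np.pi/4-a),r*np.sin(3*np.pi/4-a),z])) for a in al]).astype(np.float32)
    return cv2.remap(g,P[None,:,0],P[None,:,1],cv2.INTER_CUBIC)[0]
def cen(p,rs,a0,w,z):
    al=a0+np.linspace(-w,w,161); v=np.mean([prof(p,r,al,z) for r in rs],0)
    d=np.clip(np.percentile(v,80)-v-10,0,None)
    return (d*al).sum()/d.sum() if d.sum()>0 else np.nan, d.max()
def run(p):
    tr=np.arange(.066,.0705,.001); e=[]
    for k in list(range(1,6))+list(range(22,28)):
        a=np.radians(10*k);c,m=cen(p,tr,a,.08,0)
        if m>15:e.append(c-a)
    return np.array(e)
f=lambda q:run([q[0],q[1],q[2]]) 
if __name__=='__main__':
    print('ticks',run(P0).round(3))
    best=min(((np.nansum(np.square(e:=run([P0[0]+dx,P0[1]+dy,P0[2]+dh])))+ (11-len(e))*.01,dx,dy,dh) for dx in np.arange(-.004,.0045,.001) for dy in np.arange(-.004,.0045,.001) for dh in(-.02,-.01,0,.01,.02)))
    p=np.array(P0)+best[1:];print(best,'ticks',run(p).round(3))
    for z in(.003,.004,.005): print('pointer z',z,[round(float(cen(p,[r],0.02,.16,z)[0]),3) for r in(.034,.038,.042,.046,.05)],'tail',[round(float(cen(p,[r],.02+np.pi,.3,z)[0]-np.pi),3) for r in(.018,.02,.022,.024)])
    print('bar',[round(float(cen(p,[r],0,.12,0)[0]),3) for r in(.060,.064,.068,.07,.071)])
E
python3 pol.py
```

```text
ticks [-0.    -0.003 -0.005 -0.007 -0.011  0.013  0.016  0.014  0.015  0.015
  0.017]
(np.float64(8.648608694647924e-05), np.float64(-0.001), np.float64(0.001), 0) ticks [-0.004 -0.001  0.     0.001  0.001  0.005  0.004 -0.001 -0.002 -0.004
 -0.003]
pointer z 0.003 [-0.025, -0.023, -0.023, -0.024, -0.01] tail [-0.001, -0.003, -0.005, -0.002]
pointer z 0.004 [-0.015, -0.013, -0.017, -0.016, -0.001] tail [-0.02, -0.02, -0.021, -0.019]
pointer z 0.005 [-0.006, -0.004, -0.01, -0.009, 0.008] tail [-0.039, -0.037, -0.036, -0.034]
bar [-0.012, -0.008, -0.008, -0.006, -0.007]
```

>>> {"op": "step_arm", "data": {"targets": "30 0 10 0; 60 0 20 0; 90 0 30 0; 120 0 30 0; 120 0 30 -8; 120 0 30 -16; 120 0 30 -24; 120 0 30 -28; 120 0 30 -28"}}

```text
t: 18.55
tcp_pos: [0.5597, 0.0763, 0.2655]
tool_rot: [0.93, 0.366, -0.0, -0.0]
force: [-0.7, -0.5, -0.0]
finger_gap: 0.649
gripper_force: 0.0
```

>>> {"op": "step_arm", "data": {"targets": "0 0 40 0; 0 0 80 0; 0 0 110 0; 0 0 130 0; 0 0 140 0; 0 0 140 0; 0 0 140 0"}}

```text
t: 19.25
tcp_pos: [0.5596, 0.076, 0.1268]
tool_rot: [0.931, 0.366, 0.001, 0.0]
force: [-0.0, -0.8, 0.2]
finger_gap: 0.649
gripper_force: 0.0
```

>>> {"op": "step_arm", "data": {"targets": "0 0 0 0; 0 0 0 0; 0 0 0 0; 0 0 0 0", "gripper": 1}}

```text
t: 19.65
tcp_pos: [0.5603, 0.0754, 0.128]
tool_rot: [0.93, 0.366, 0.002, 0.001]
force: [0.4, -2.3, 6.2]
finger_gap: 0.345
gripper_force: 29.1
```

>>> {"op": "step_arm", "data": {"targets": "0 0 0 5; 0 0 0 10; 0 0 0 15; 0 0 0 20; 0 0 0 25; 0 0 0 30; 0 0 0 35; 0 0 0 40; 0 0 0 45; 0 0 0 50; 0 0 0 55; 0 0 0 55"}}

```text
t: 20.85
tcp_pos: [0.5568, 0.0785, 0.1296]
tool_rot: [0.995, -0.105, -0.001, -0.002]
force: [-8.2, 4.1, 23.3]
finger_gap: 0.315
gripper_force: 79.7
```

>>> {"op": "step_arm", "data": {"targets": "0 0 0 0; 0 0 0 0; 0 0 0 0; 0 0 -30 0; 0 0 -70 0; 0 0 -110 0; 0 0 -140 0; 0 0 -140 -8; 0 0 -140 -16; 0 0 -140 -24; 0 0 -140 -31; 0 0 -140 -31", "gripper": 0.35}}

```text
t: 22.05
tcp_pos: [0.5585, 0.0758, 0.2657]
tool_rot: [0.986, 0.165, -0.001, -0.0]
force: [-0.4, -0.2, -0.2]
finger_gap: 0.651
gripper_force: 0.0
```

>>> {"op": "step_arm", "data": {"targets": "-30 0 0 0; -60 0 -20 0; -90 0 -30 0; -120 0 -30 0; -120 0 -30 0; -120 0 -30 0"}}

```text
t: 22.65
tcp_pos: [0.4453, 0.0367, 0.2965]
tool_rot: [0.987, 0.164, 0.0, 0.0]
force: [0.9, -0.5, -0.1]
finger_gap: 0.648
gripper_force: 0.0
```

```bash
python3 pol.py; python3 fin.py; python3 - <<'E'
from h import *
a=manip.snapshot('wrist');b=manip.snapshot('side')
save('z',np.hstack([cv2.resize(a,(400,300)),cv2.resize(b,(400,300))]))
E
```

```text
ticks [ 0.    -0.001 -0.003 -0.006 -0.009  0.013  0.015  0.014  0.015  0.015
  0.017]
(np.float64(7.096297668219298e-05), np.float64(-0.001), np.float64(0.001), 0) ticks [-0.003 -0.001  0.001  0.001  0.002  0.003  0.003 -0.001 -0.002 -0.004
 -0.003]
pointer z 0.003 [-0.024, -0.023, -0.026, -0.025, -0.013] tail [-0.003, -0.002, -0.002, 0.001]
pointer z 0.004 [-0.014, -0.015, -0.018, -0.018, -0.003] tail [-0.021, -0.018, -0.018, -0.016]
pointer z 0.005 [-0.004, -0.007, -0.01, -0.011, 0.006] tail [-0.039, -0.035, -0.033, -0.032]
bar [-0.013, -0.009, -0.007, -0.006, -0.006]
22.7 60 finger 1.3235527255325439 -> pointer 1.183552725532544
```

View pics/z.png

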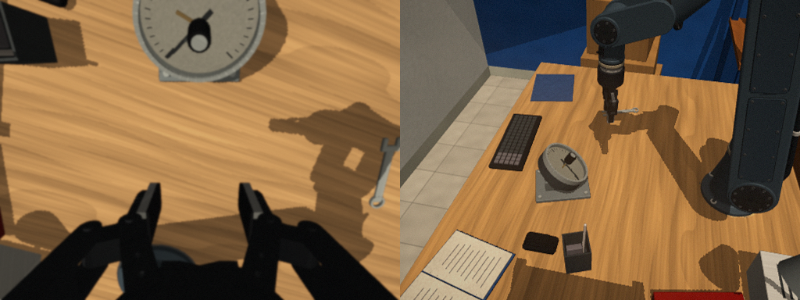

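The pointer at (168,52) lies on the zero bar, about -0.017 rad from zero. The brass finger at (182,15) stands about 1.2 rad clear of it. The wrench, mouse and pen pot are where they were, and the arm touches nothing.

```bash
python3 -c "
from station import manip
print(manip.sign_off())"
```

```text
the job is handed in; nothing more can be done
None
```

The gauge is reset and the job handed in: the pointer rests on the zero bar (about 1° off by measurement), the brass finger stands about 1.2 rad clockwise of contact, the knob is released and the things on the desk were not moved.

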